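# Seat a bronze door pull on the two pins of its filing fixture

### The arm

A 7-joint arm with a two-finger parallel gripper is mounted at the origin on a cart in front of the work surface, level with it; the furniture and walls round the work are solid. World frame = base frame: x ahead of the robot, y to its left, z up, the work surface at z = 0. Lengths are in m, angles in rad, forces in N, time in s.
With the tool pointing down it reaches from about 0.35 to 0.9 m from the base axis. Payload 7.2 kg.
Tool frame: the origin (TCP) lies on the centre line of the jaws, within the pads' length; the fingertips stand 25 mm ahead of it and the grasp point (between the pads) lies 6 mm ahead of it (robot.tcp_to_tips is the distance from the TCP to the fingertips, in m); z points along the fingers, y is the line along which they close (so a half turn about z gives the same grasp; the last joint's range is limited). The gripper opens to 85 mm and grips with 20 to 120 N. Pads are 22 mm wide; open, the fingers measure 114 mm over their backs; the gripper's body (76 mm by 85 mm) begins 54 mm behind the grasp point. The pads swing forward as they close: fully open they stand 13 mm farther back than shut.
Start: joints at [-1.331, 0.411, -0.013, 1.596, 0.006, 1.134, -0.082], TCP at [0.189, 0.596, 0.227] pointing down, gripper open.
Joint ranges: [-2.95, 2.95], [-0.29, 1.99], [-1.47, 1.44], [0.14, 2.54], [-1.03, 4.17], [0.13, 1.85], [-2.86, 2.86]. Speed limits (rad/s): [2.39, 2.39, 3.01, 3.01, 3.14, 3.14, 3.14].

### API

Orientations are given as a unit quaternion [x, y, z, w].
In Python, from plant import robot gives the robot as it stands.
- The arm moves only by the tool play_rows, never from a script. Its argument "targets" is a list of rows, each an object with "dp": the shift along the tool's x, y, z in mm, a list of three; "twist": the turn about the tool's z in degrees. A call has 1 to 12 rows; each row is the pose to reach, as a shift and turn from the pose commanded when the call began, along the tool's axes at that moment; what a row does not reach only later rows make up. A row lasts 1/8 s, in which the tool goes at most 62.5 mm and 10.7 degrees, less where a joint would pass 70% of its speed; a pose out of reach is approached as far as the arm can. A call with a gripper value outside its range is refused whole. "fingers" is the closure, from 0 (fully open) to 1 (shut), set as the call begins (left out, the last holds). The fingers move at their own pace and stop on an object; "squeeze" is the grip in N (left out, the last holds). Time passes only in rows, so rows that repeat a pose let the fingers close. It gives the time, the measured TCP pose, the force, the opening and the grip force at its end, in the units of the state.
- robot.observe(): the state, without advancing time (a new reading comes with each control period).
- robot.grab_frame(name): name is "side" or "top"; returns a dict with "pixels" (480x640x3 uint8, blue, green, red), "K" (3x3 intrinsics, pixels), "R" (3x3) and "t" (3): a world point X has camera coordinates R X + t. Camera axes: x right, y down, z forward; pixel columns grow to the right and rows downward; lengths in m; the calibration is good to about 2 mm. A picture is of the moment at which its call begins. There is no depth.
- robot.hand_in(): hands the job in; it is judged then, once.
Trained networks look in a picture, given as the dict that the camera call returned (one of the last four; its "shot" number tells which), for a name from the list of things; names that differ only in an ending like _2 or _b are one class to them, and where a whole thing is asked for, a point or a joint stands for the part that bears it (a point fixed in the world has none). Each returns a list of dicts, best first, with "p" (0 to 1); they miss things now and then, are a little off and sometimes report something else, mostly with a low value. They report only what shows in the picture. A call takes as long as a camera call.
- robot.boxes_of(picture, target): "location" ([x, y, z] in m, in world coordinates, good to about 4 mm: the middle of the surface that is visible of it).
- robot.regions_of(picture, target): "mask" (480x640 bool, what is visible of it).
- robot.tip_of(picture, target): "location" ([x, y, z] in m, in world coordinates, good to about 4 mm: a listed point, or the origin of a listed thing).
The state is a dict: "time": time; "joint_pos": joint angles; "dq": joint speeds; "joint_efforts": joint torques, N m; "position": TCP position; "ee_rot": TCP orientation; "wrist_force": force on the tool from outside, world axes, zero at the start; "torque": the same for the moment, N m; "opening": opening from 0.0 (shut) to 1.0 (fully open); "gripper_force": force on a finger pad.
Only numpy, scipy, OpenCV 4.12 (cv2) and the standard library are available. Lean on these libraries where they do the work, as an engineer would, in place of code of your own. Each camera call takes 0.05 s, during which the arm holds its last target. There are 200 camera calls.

### The job

Load the cast bronze door pull into the steel filing fixture: put the round hole in its back plate over the tall dowel, then nudge the other end gently sideways until the slot drops over the short pin underneath, so that the back plate lies fully home, flat on the fixture. Do not force it against the pins or tip it up on them, let go of it when it is seated, and leave the things lying around where they are.

Things in the scene. Friction and masses are not known exactly. Their poses are not given: they have to be found in the camera images.
- door_pull: Cast bronze door pull, about 0.38 kg, lying handle up. Back plate 164 (x) x 60 (y) x 6 mm (z); origin: centre of its underside, z up, x along its length. A bow handle of 12 mm round bar stands over the middle of the plate, along x (feet at x = -40 and +40 mm, top of bar 43.5 mm above the underside). A round hole is at x = -62 mm, a slot at x = +62 mm.
- pull_grip (a point): Middle of the bow handle, on the bar's axis, 37.5 mm above the underside. The bar is straight and level for 20 mm to each side along x and 12 mm thick; take it across, fingers closing along the pull's y. 25 mm of free space between bar and plate.
- pull_hole (a point): Centre of the pull's round through hole, 12 mm wide (1 mm play to each side on the dowel), at the underside of the 6 mm back plate, with a low raised boss round it on top (27 mm wide, 3 mm high).
- pull_slot (a point): Centre of the pull's through slot, 21 mm long (pull x) and 12 mm wide (pull y: 1 mm play to each side on the short pin), at the underside of the back plate; no boss round it.
- fixture: Filing fixture fastened to the bench: flat steel base 210 (x) x 110 (y) x 16 mm (z); origin: centre of its underside, x along its length. Its top face, the seat, is 16 mm above the origin. A tall dowel stands at x = -62 mm, a short pin at x = +62 mm on a block clamped in a slot that crosses the base along y. Nothing on it moves. The faces are oiled: bronze slides easily on them.
- fixture_dowel (a point): Foot of the tall dowel, on its axis at seat height. The dowel is 10 mm thick and 24 mm high above the seat; its nose tapers (8.4 mm thick 19.5 mm up, 3.6 mm at the tip). The pull can be swung about it.
- fixture_pin (a point): NOT the short pin itself but the middle of its adjusting range, at seat height: the pin stands up to 10 mm to either side of here along fixture y, unmeasured, to be found by feel or eye. It is 10 mm thick, 5 mm high above the seat, its top edge broken by 1 mm. A plate that misses it rests on it, 5 mm high, and drops by its own weight once the slot is over it.
- spanner_b: Bystander: small flat spanner, 112 x 18 x 4 mm, lying between the fixture and the pull. Origin at the centre of its underside.
- oil_bottle: Bystander: white squeeze bottle with red nozzle, 53 x 37 x 146 mm high, standing to the right of the work. Origin at the centre of its base.
- chasing_hammer: Bystander: small hammer with a wooden handle, 230 x 72 x 29 mm, lying behind the work. Origin at the centre of its underside.
- file_a: Bystander: file with a wooden handle, 268 x 27 x 27 mm, lying to the left. Origin at the centre of its underside.
- punch_a: Bystander: steel punch, 120 x 9 x 9 mm, lying at the front right. Origin at the centre of its underside.
- punch_b: Bystander: another steel punch, 120 x 9 x 9 mm, beside the first. Origin at the centre of its underside.
- scraper: Bystander: scraper with a wooden handle, 213 x 27 x 27 mm, lying to the left beside the file. Origin at the centre of its underside.
- block_a: Bystander: brown wooden rubbing block, 76 x 45 x 30 mm, lying to the right of the work. Origin at the centre of its underside.

How it is judged:
On the way, in this order (a step that is already met when the one before it is completed fails the run):
1. the round hole is over the tall dowel, below its tip (horizontal distance between pull_hole and fixture_dowel below 0.004 m and z of pull_hole in the frame of fixture below 0.034 m and x of pull_slot in the frame of fixture above 0.04 m), for 0.1 s.
2. the slot has dropped over the short pin and the back plate lies flat on the seat (horizontal distance between pull_hole and fixture_dowel below 0.003 m and z of each of pull_hole, pull_slot in the frame of fixture below 0.0178 m and x of pull_slot in the frame of fixture above 0.05 m and angle between the z axis of door_pull and the z axis of fixture, either way round below 0.02 rad and angle between the x axis of door_pull and the x axis of fixture, either way round below 0.13 rad), for 0.2 s.
At the end, for the whole second after the job is handed in: The pull is at rest and released, its round hole on the tall dowel (within 3 mm) and its slot on the short pin, the back plate flat on the seat: both ends within 1.8 mm of it and the plate within 0.02 rad of level with the fixture (all of step 2 and linear speed of door_pull below 0.01 m/s and contact force between door_pull and the arm below 0.1 N and contact force between door_pull and the fingers below 0.1 N); the robot touches nothing.
It fails at once if the pull is pushed sideways against the short pin with more than 20 N, forced on the tall dowel with more than 30 N, or banged or pressed on the fixture with more than 60 N (contact force between door_pull and tall_dowel above 30 N or contact force between door_pull and short_pin_side above 20 N or contact force between door_pull and fixture above 60 N).
It fails at once if the pull is tipped up by more than 0.15 rad (about 9 degrees) while its round hole is down on the dowel (angle between door_pull's own z axis and vertical above 0.15 rad and horizontal distance between pull_hole and fixture_dowel below 0.01 m and z of pull_hole in the frame of fixture below 0.022 m).
It fails at once if a bystander (a tool, the bottle or the wooden block) is moved by more than 20 mm (distance of any of spanner_b, oil_bottle, chasing_hammer, file_a, scraper, punch_a, punch_b, block_a from where it was at the start of the episode above 0.02 m).
It also fails if it takes over 48 s, if anything falls off the work surface, if the arm or the gripper's body presses on something with over 40 N, if the wrist force passes 120 N, or if a joint passes its speed limit or range.

## Working session

There is one attempt and no reset: what is moved stays moved. The work goes in short steps, Python scripts to look and compute and a tool call to move; the robot and the scene stay as the last step left them, time stands still between calls to the robot, and variables do not carry over. Pictures are saved under pics/ and viewed, at most 10 in all, crops included, and the job is handed in when it is done.

Besides the shell and the picture viewer there is one more tool, called after ">>>" as a command line: name --argument value ..., lists and objects as JSON in quotes. play_rows: Moves the arm, as the interface text tells. Its arguments: {"type":"object","properties":{"targets":{"type":"array"},"fingers":{"type":"number"},"squeeze":{"type":"number"}},"required":["targets"]}

```bash
mkdir -p pics; ls; cat > h.py <<'E'
import numpy as np, cv2
from plant import robot
def rep(names_pts, cams=("side","top"), save=None):
    out={}
    for c in cams:
        f=robot.grab_frame(c)
        if save: cv2.imwrite(f"pics/{save}_{c}.png",f["pixels"])
        for n in names_pts:
            r=robot.tip_of(f,n)
            for d in r[:2]:
                L=np.array(d["location"]); q=f["K"]@(f["R"]@L+f["t"]); 
                print(c,n,round(d["p"],2),L.round(4),(q[:2]/q[2]).round(1))
                out.setdefault((c,n),L)
    return out
E
python3 - <<'E'
from h import *
rep(["pull_grip","pull_hole","pull_slot","fixture_dowel","fixture_pin","door_pull","fixture","spanner_b"],save="a")
s=robot.observe();print(s)
E
```

```text
pics
side pull_grip 0.81 [0.5142 0.1519 0.0354] [324.2 214.4]
side pull_grip 0.33 [ 0.53    0.357  -0.0039] [358.4 179.1]
side pull_hole 0.8 [0.5081 0.0834 0.0031] [311.4 237.4]
side pull_slot 0.85 [ 0.5194  0.2095 -0.0031] [334.4 210.1]
side pull_slot 0.65 [ 0.509   0.082  -0.0009] [311.5 238.7]
side fixture_dowel 0.72 [ 0.501  -0.2038  0.019 ] [257.6 310.9]
side fixture_pin 0.83 [ 0.5388 -0.0899  0.0124] [291.8 284.9]
side fixture_pin 0.31 [ 0.5261  0.3556 -0.0077] [357.  179.8]
side door_pull 0.69 [0.5086 0.148  0.003 ] [321.8 221.8]
side fixture 0.69 [ 0.5203  0.2102 -0.0048] [334.8 210.5]
side fixture 0.6 [ 0.6063 -0.3412 -0.0007] [267.1 375.4]
side spanner_b 0.67 [4.625e-01 3.200e-03 1.000e-04] [283.8 252.4]
top pull_grip 0.6 [0.5107 0.1458 0.038 ] [280.5 256.1]
top pull_slot 0.85 [0.5191 0.2085 0.0016] [257.1 254.5]
top fixture_dowel 0.93 [ 0.504  -0.2071  0.0176] [421.5 263.4]
top fixture_dowel 0.56 [ 0.521  -0.1481  0.0042] [397.1 257. ]
top fixture_pin 0.66 [ 0.5404 -0.0899  0.0178] [374.8 248. ]
top fixture_pin 0.41 [ 6.086e-01 -3.367e-01 -4.000e-04] [469.9 225.5]
top door
[... 207 characters left out ...]
6,  0.41105734, -0.01271876,  1.59618899,  0.0055867 ,
        1.13432853, -0.08221893]), 'dq': array([ 8.76950053e-05, -1.30964295e-03,  7.68502449e-04,  1.07179794e-03,
        1.58452477e-03, -1.33665161e-04, -1.21205997e-03]), 'joint_efforts': array([ 1.03603161e-03, -6.00403118e+01,  6.81216884e-01, -2.99737430e+01,
        1.38891523e-02,  1.80614275e-03, -1.34647472e-06]), 'position': array([0.18935627, 0.59562563, 0.2267285 ]), 'ee_rot': array([ 1.53299049e-01,  9.88179842e-01,  2.73303519e-05, -7.54503407e-06]), 'wrist_force': array([-0.41764185, -0.21730022,  1.01261225]), 'torque': array([-0.02506208,  0.01144949,  0.00799595]), 'gripper_force': 0.0, 'opening': 0.9990170168297692}
```

View pics/a_top.png

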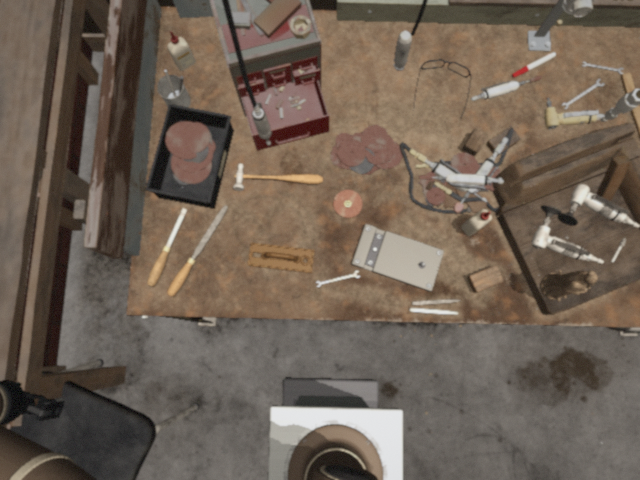

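View pics/a_side.png

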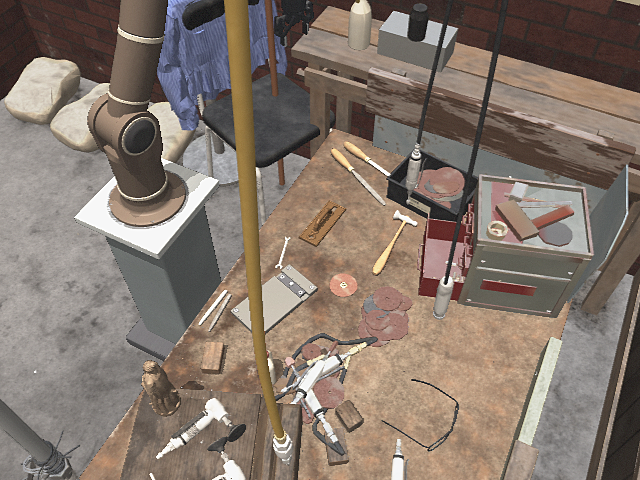

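The top view shows the pull near (281,257), the spanner at (338,279), and the fixture at (398,257) with its dowel at (421,264). The side view has the pull at (322,222) and the fixture at (275,300). Next I'll enlarge these areas.

```bash
python3 - <<'E'
import cv2,numpy as np
t=cv2.imread('pics/a_top.png');s=cv2.imread('pics/a_side.png')
c=lambda im,x,y,w,h:cv2.resize(im[y:y+h,x:x+w],(400,300),interpolation=cv2.INTER_CUBIC)
# scale 5 for pull (80x60); 4 for fixture(100x75)
o=np.vstack([np.hstack([c(t,241,227,80,60),c(t,348,220,100,75)]),np.hstack([c(s,283,192,80,60),c(s,225,260,100,75)])])
cv2.imwrite('pics/b.png',o)
E
```

```text
(no output)
```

View pics/b.png

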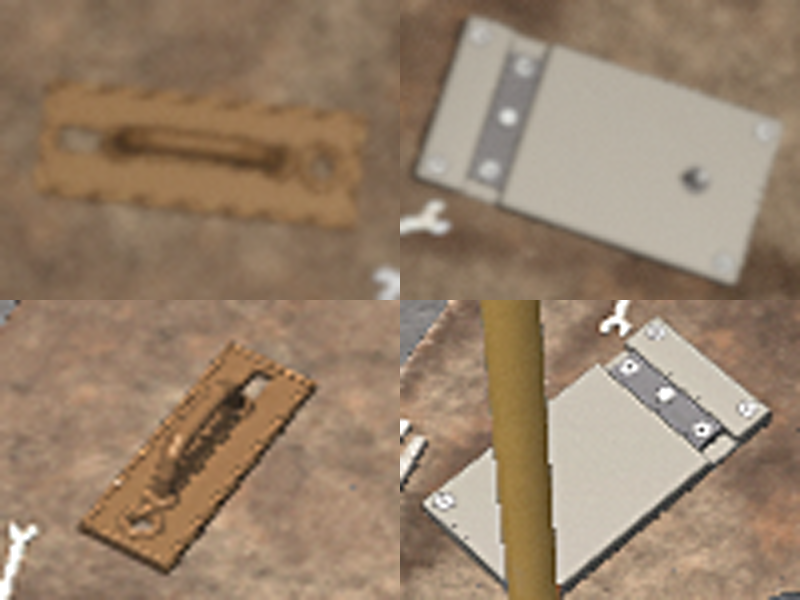

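The crops show the pull's boss and hole at its right end, top px (305,260), and its slot at the left end, (257,255). On the fixture, the short pin is the white dot between two screws at top px (375,249) and side px (291,284). The dowel is at top px (422,265).

```bash
cat >> h.py <<'E'
def ray(f,p):
    R,t,K=[np.array(f[k],float) for k in "RtK"]
    C=-R.T@t; d=R.T@np.linalg.solve(K,[p[0],p[1],1]); return C,d
def onz(f,p,z):
    C,d=ray(f,p); return C+d*(z-C[2])/d[2]
def tri(f1,p1,f2,p2):
    A=np.zeros((3,3));b=np.zeros(3)
    for f,p in((f1,p1),(f2,p2)):
        C,d=ray(f,p);d/=np.linalg.norm(d);M=np.eye(3)-np.outer(d,d);A+=M;b+=M@C
    return np.linalg.solve(A,b)
E
python3 - <<'E'
from h import *
T=robot.grab_frame("top");S=robot.grab_frame("side")
print("cams",ray(T,(320,240))[0],ray(S,(320,240))[0])
print("pin tri",tri(T,(375,249.2),S,(291.2,283.8)))
print("hole tri",tri(T,(305,260.4),S,(311.2,236.4)),"slot",tri(T,(257,255),S,(334.6,209.2)))
print("dowel z16..40",onz(T,(422,265),.03))
c=np.array([(470,15),(780,122),(740,285),(415,178)]); c=(c-[400,0])/4+[348,220]
W=np.array([onz(T,p,.016) for p in c]);print(W.round(4),W.mean(0)); 
u=(W[0]+W[3]-W[1]-W[2])[:2]/2;print(np.linalg.norm(u),np.degrees(np.arctan2(u[1],u[0])))
g=(W[0]+W[1]-W[2]-W[3])[:2]/2;print(np.linalg.norm(g),np.degrees(np.arctan2(g[1],g[0]))-90)
c=(np.array([(45,82),(370,122),(355,228),(38,188)]))/5+[241,227]
P=np.array([onz(T,p,.006) for p in c]);print(P.round(4),P.mean(0))
u=(P[0]+P[3]-P[1]-P[2])[:2]/2;print(np.linalg.norm(u),np.degrees(np.arctan2(u[1],u[0])))
E
```

```text
cams [0.30661794 0.04340202 1.31374941] [ 1.01700182 -0.86629825  1.37449054]
pin tri [ 0.53744091 -0.09031925  0.01746118]
hole tri [0.50639119 0.08571164 0.00408615] slot [5.18871699e-01 2.09496769e-01 4.20003749e-04]
dowel z16..40 [ 0.49810837 -0.20600025  0.03      ]
[[ 0.6029 -0.066   0.016 ]
 [ 0.5385 -0.2622  0.016 ]
 [ 0.4349 -0.2353  0.016 ]
 [ 0.4972 -0.0323  0.016 ]] [ 0.51836431 -0.14893942  0.016     ]
0.20937894458737852 72.3820776732764
0.10896501772981164 -106.13942678786441
[[0.5467 0.2274 0.006 ]
 [0.53   0.061  0.006 ]
 [0.4755 0.0672 0.006 ]
 [0.492  0.2283 0.006 ]] [0.51106226 0.14596096 0.006     ]
0.16457552240254147 84.22047316594276
```

```bash
cat >> h.py <<'E'
from scipy.spatial.transform import Rotation as Ro
def plan(p,head=None):
    "dp (mm), twist (deg) from the measured pose to TCP p with tool y at heading head (deg, world; mod 180)"
    s=robot.observe();R=Ro.from_quat(s["ee_rot"]).as_matrix()
    h=np.degrees(np.arctan2(R[1,1],R[0,1]))
    print("t",round(s["time"],2),"pos",s["position"].round(4),"head",h.round(2),"z",R[:,2].round(3),"open",round(s["opening"],3),"F",s["wrist_force"].round(1))
    print("dp",((R.T@(np.array(p)-s["position"]))*1000).round(1),"twist",None if head is None else round((h-head+90)%180-90,1))
E
python3 -c "
from h import *
plan((.512,.1475,.13),174.2)"
```

```text
t 1.0 pos [0.1894 0.5956 0.2267] head 72.37 z [ 0.  0. -1.] open 0.997 F [-0.   0.   0.7]
dp [-443.2 -329.3   96.7] twist 78.2
```

>>> play_rows --targets '[{"dp":[-44,-33,10],"twist":8},{"dp":[-88,-66,20],"twist":16},{"dp":[-132,-99,30],"twist":24},{"dp":[-176,-132,40],"twist":32},{"dp":[-220,-165,50],"twist":40},{"dp":[-264,-198,60],"twist":48},{"dp":[-308,-231,70],"twist":56},{"dp":[-352,-264,80],"twist":64},{"dp":[-396,-297,90],"twist":71},{"dp":[-443,-329,97],"twist":78},{"dp":[-443,-329,97],"twist":78},{"dp":[-443,-329,97],"twist":78}]' --fingers 0.3

```text
time: 2.5
position: [0.5116, 0.1482, 0.1296]
ee_rot: [0.741, 0.672, -0.0, -0.0]
wrist_force: [-0.2, -0.1, 0.8]
opening: 0.701
gripper_force: 0.0
```

```bash
python3 -c "
from h import *
plan((.512,.1475,.0435),174.2)
T=robot.grab_frame('top');S=robot.grab_frame('side')
c=lambda im,x,y:cv2.resize(im[y:y+90,x:x+120],(400,300),interpolation=cv2.INTER_CUBIC)
cv2.imwrite('pics/c.png',np.hstack([c(T['pixels'],221,212),c(S['pixels'],263,162)]))
"
```

```text
t 2.5 pos [0.5116 0.1482 0.1296] head -5.61 z [-0.001  0.    -1.   ] open 0.701 F [-0.2 -0.1  0.8]
dp [-0.7  0.5 86.1] twist 0.2
```

View pics/c.png

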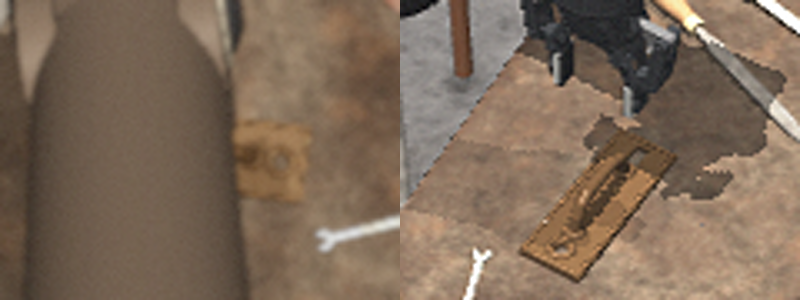

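The top view is hidden by the arm. The side view has the fingers straddling the line of the handle, so I can go down.

>>> play_rows --targets '[{"dp":[-1,0,25]},{"dp":[-1,0,45]},{"dp":[-1,0,60]},{"dp":[-1,0,70]},{"dp":[-1,0,78]},{"dp":[-1,0,84]},{"dp":[-1,0,86]},{"dp":[-1,0,86]}]'

```text
validation failed for argument at $.ta...
```

```bash
python3 -c "
from h import *
plan((.512,.1475,.0435),174.2)
S=robot.grab_frame('side')
cv2.imwrite('pics/d.png',cv2.resize(S['pixels'][177:267,263:383],(800,600),interpolation=cv2.INTER_CUBIC))
"
```

```text
t 2.6 pos [0.5112 0.1493 0.1297] head -5.49 z [-0.     0.001 -1.   ] open 0.701 F [-0.2  0.4 -0.5]
dp [-1.8  1.  86.2] twist 0.3
```

View pics/d.png

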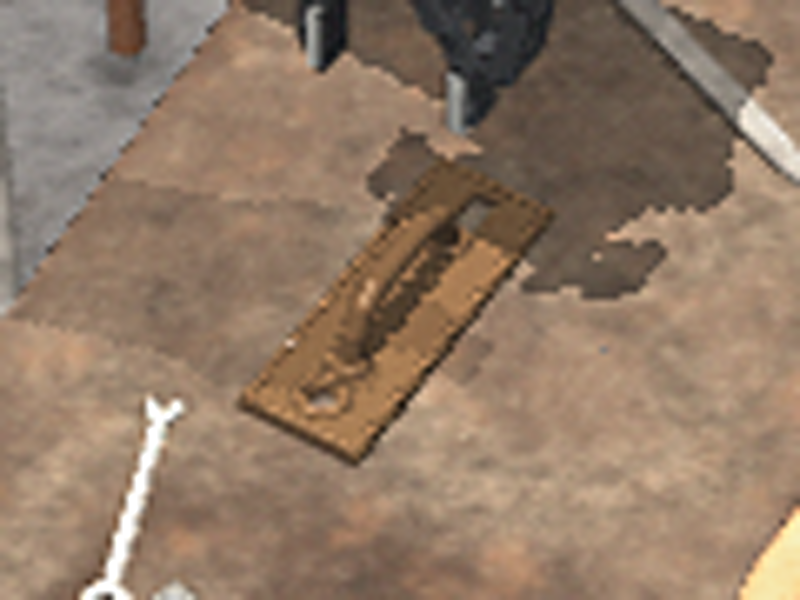

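The call was refused because the rows had no "twist". The gripper is still above the handle.

>>> play_rows --targets '[{"dp":[-1,0,25],"twist":0},{"dp":[-1,0,45],"twist":0},{"dp":[-1,0,60],"twist":0},{"dp":[-1,0,70],"twist":0},{"dp":[-1,0,78],"twist":0},{"dp":[-1,0,84],"twist":0},{"dp":[-1,0,86],"twist":0},{"dp":[-1,0,86],"twist":0}]'

```text
time: 3.65
position: [0.5119, 0.1468, 0.0438]
ee_rot: [0.741, 0.671, 0.0, 0.0]
wrist_force: [0.6, -0.3, -0.2]
opening: 0.7
gripper_force: 0.0
```

```bash
python3 -c "
from h import *
plan((.512,.1475,.0435),174.2)
S=robot.grab_frame('side')
cv2.imwrite('pics/e.png',cv2.resize(S['pixels'][177:267,263:383],(800,600),interpolation=cv2.INTER_CUBIC))
"
```

```text
t 3.65 pos [0.5119 0.1468 0.0438] head -5.64 z [ 0.  0. -1.] open 0.7 F [ 0.6 -0.3 -0.2]
dp [0.7 0.  0.3] twist 0.2
```

View pics/e.png

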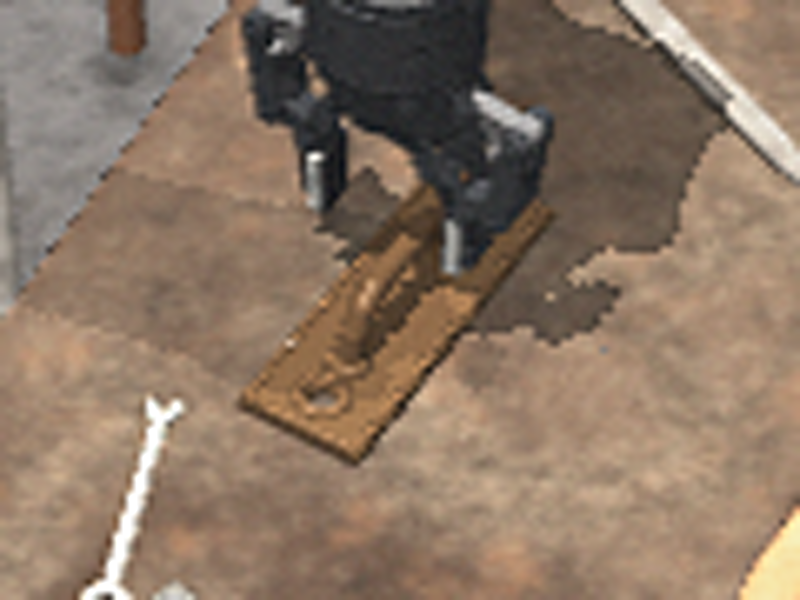

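The fingers straddle the bar at about (310,185) and (455,250) in the crop. Closing now.

>>> play_rows --targets '[{"dp":[0,0,0],"twist":0},{"dp":[0,0,0],"twist":0},{"dp":[0,0,0],"twist":0},{"dp":[0,0,0],"twist":0},{"dp":[0,0,0],"twist":0},{"dp":[0,0,0],"twist":0},{"dp":[0,0,-3],"twist":0},{"dp":[0,0,-20],"twist":0},{"dp":[0,0,-50],"twist":0},{"dp":[0,0,-70],"twist":0},{"dp":[0,0,-70],"twist":0}]' --fingers 1 --squeeze 50

```text
time: 5.08
position: [0.5131, 0.1473, 0.1161]
ee_rot: [0.741, 0.671, 0.002, 0.001]
wrist_force: [-0.2, -0.1, -0.1]
opening: -0.0
gripper_force: 0.0
```

```bash
python3 -c "
from h import *
plan((.519,-.149,.115),163)
rep(['pull_hole','pull_slot','door_pull','pull_grip'],save='f')
S=cv2.imread('pics/f_side.png')
cv2.imwrite('pics/f.png',cv2.resize(S[150:270,250:410],(800,600),interpolation=cv2.INTER_CUBIC))
"
```

```text
t 5.08 pos [0.5131 0.1473 0.1161] head -5.64 z [ 0.004  0.002 -1.   ] open -0.0 F [-0.2 -0.1 -0.1]
dp [-294.3   35.     0.5] twist 11.4
side pull_hole 0.74 [0.503  0.0825 0.0006] [309.7 237.5]
side pull_slot 0.87 [ 0.5209  0.2104 -0.0012] [335.  209.7]
side door_pull 0.71 [ 0.5287  0.36   -0.0045] [358.5 178.5]
side door_pull 0.67 [ 0.5139  0.1513 -0.0006] [323.9 222.5]
side pull_grip 0.96 [0.5161 0.1484 0.0352] [324.2 215.5]
side pull_grip 0.6 [0.5078 0.085  0.0022] [311.6 237.1]
top pull_hole 0.77 [ 0.5128  0.089  -0.0013] [303.9 258.3]
top door_pull 0.7 [0.5148 0.1501 0.0018] [279.9 256.7]
top pull_grip 0.78 [0.5117 0.1459 0.0436] [280.3 255.3]
top pull_grip 0.54 [ 0.5344  0.4369 -0.0055] [169. 247.]
```

View pics/f.png

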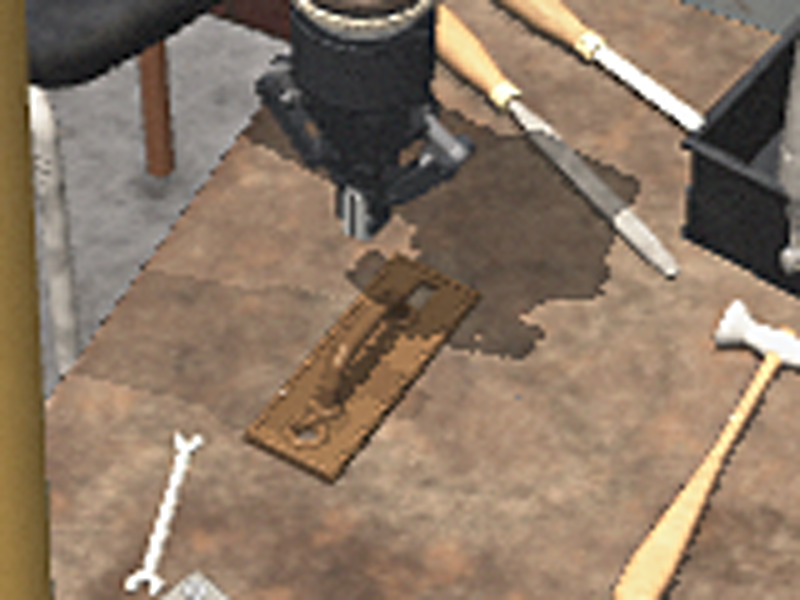

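Nothing was gripped: the opening is 0 and the pull is still on the bench at about the same place. The likely cause is that the fingers hadn't finished closing when I lifted. I'll check the alignment before going down again.

```bash
python3 -c "
from h import *
T=robot.grab_frame('top');S=robot.grab_frame('side')
def pr(f,X):
    q=f['K']@(f['R']@np.array(X)+f['t']);return (q[:2]/q[2]).round(1)
p=robot.observe()['position']
print('tip proj',pr(S,p-[0,0,.025]),'seen 322.4 196')
print('grip tri',tri(T,(280.3,255.3),S,(324.2,215)))
print('bar mid expected px side',pr(S,(.512,.1475,.0375)), pr(T,(.512,.1475,.0375)))
for f in (T,S):
    m=robot.regions_of(f,'door_pull')
    for d in m[:1]:
        ys,xs=np.where(d['mask']);print(d['p'],len(xs),xs.mean().round(1),ys.mean().round(1),cv2.minAreaRect(np.c_[xs,ys].astype(np.float32)))
plan((.512,.1475,.0435),174.2)
"
```

```text
tip proj [322.6 203. ] seen 322.4 196
grip tri [0.51438847 0.147608   0.03647273]
bar mid expected px side [322.8 214.7] [279.8 255.6]
0.69 488 302.6 259.6 ((302.41583251953125, 259.8415832519531), (22.089824676513672, 23.482877731323242), 5.710593223571777)
0.76 945 321.6 223.4 ((321.98358154296875, 223.31967163085938), (20.101791381835938, 50.95867919921875), 39.80557632446289)
t 5.78 pos [0.5118 0.1468 0.1136] head -5.64 z [-0. -0. -1.] open -0.002 F [-0.3 -0.1  0.9]
dp [ 0.7  0.2 70.1] twist 0.2
```

>>> play_rows --targets '[{"dp":[0,0,0],"twist":0},{"dp":[0,0,0],"twist":0},{"dp":[0,0,0],"twist":0},{"dp":[0,0,0],"twist":0}]' --fingers 0.4

```text
time: 6.28
position: [0.5118, 0.1469, 0.1137]
ee_rot: [0.741, 0.671, 0.0, -0.0]
wrist_force: [-0.1, 0.4, 0.3]
opening: 0.599
gripper_force: 0.0
```

```bash
python3 -c "
from h import *
print(robot.tcp_to_tips, [a for a in dir(robot) if a[0]!='_'])
S=robot.grab_frame('side')
def pr(f,X):
    q=f['K']@(f['R']@np.array(X)+f['t']);return (q[:2]/q[2]).round(1)
s=robot.observe();p=s['position'];R=Ro.from_quat(s['ee_rot']).as_matrix()
for sg in (1,-1):
  for l in (0,.012,.025): print(sg,l,pr(S,p+R@[0,sg*.0255,l])*1, (pr(S,p+R@[0,sg*.0255,l])-[283,162])*10)
cv2.imwrite('pics/g.png',cv2.resize(S['pixels'][162:222,283:363],(800,600),interpolation=cv2.INTER_CUBIC))
"
```

```text
0.025 ['Unreachable', 'boxes_of', 'grab_frame', 'hand_in', 'observe', 'regions_of', 'tcp_to_tips', 'tip_of']
1 0 [330.6 200.6] [476. 386.]
1 0.012 [330.5 203.5] [475. 415.]
1 0.025 [330.5 206.6] [475. 446.]
-1 0 [315.  193.2] [320. 312.]
-1 0.012 [315.  196.1] [320. 341.]
-1 0.025 [315.  199.2] [320. 372.]
```

View pics/g.png

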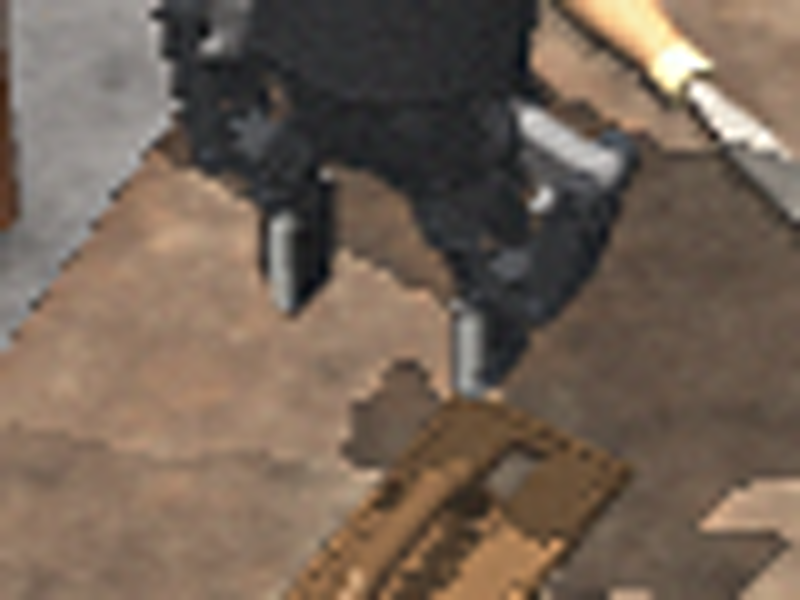

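The fingertips show about 15–20 mm higher in the image than nominal, at crop (290,312) and (470,390). So the first grasp was probably too high on the bar. A TCP height of 34 mm works either way, so I'll go there, close, and check the grip before lifting.

>>> play_rows --targets '[{"dp":[0,0,25],"twist":0},{"dp":[0,0,45],"twist":0},{"dp":[0,0,60],"twist":0},{"dp":[0,0,70],"twist":0},{"dp":[0,0,75],"twist":0},{"dp":[0,0,79],"twist":0},{"dp":[0,0,79],"twist":0}]'

```text
time: 7.2
position: [0.5119, 0.1469, 0.0347]
ee_rot: [0.741, 0.671, 0.0, 0.0]
wrist_force: [0.6, -0.1, 0.4]
opening: 0.6
gripper_force: 0.0
```

>>> play_rows --targets '[{"dp":[0,0,0],"twist":0},{"dp":[0,0,0],"twist":0},{"dp":[0,0,0],"twist":0},{"dp":[0,0,0],"twist":0},{"dp":[0,0,0],"twist":0},{"dp":[0,0,0],"twist":0}]' --fingers 1 --squeeze 40

```text
time: 7.95
position: [0.5122, 0.147, 0.0352]
ee_rot: [0.741, 0.671, 0.0, 0.0]
wrist_force: [-1.0, 0.1, 5.1]
opening: 0.088
gripper_force: 37.6
```

It has gripped, but only at opening 0.088 and with a 5 N upward push. The tips seem to be on the upper part of the round bar. I'll open, feel downward a little, and regrip.

>>> play_rows --targets '[{"dp":[0,0,0],"twist":0},{"dp":[0,0,0],"twist":0},{"dp":[0,0,0],"twist":0},{"dp":[0,0,2],"twist":0},{"dp":[0,0,4],"twist":0},{"dp":[0,0,6],"twist":0},{"dp":[0,0,6],"twist":0}]' --fingers 0.6

```text
time: 8.82
position: [0.5116, 0.1468, 0.0284]
ee_rot: [0.741, 0.671, -0.0, -0.0]
wrist_force: [0.3, -0.7, -0.5]
opening: 0.403
gripper_force: 0.0
```

>>> play_rows --targets '[{"dp":[0,0,2],"twist":0},{"dp":[0,0,4],"twist":0},{"dp":[0,0,4],"twist":0}]'

```text
time: 9.2
position: [0.5117, 0.1468, 0.0245]
ee_rot: [0.741, 0.671, -0.0, -0.0]
wrist_force: [-0.3, -0.1, -0.0]
opening: 0.398
gripper_force: 0.0
```

>>> play_rows --targets '[{"dp":[0,0,2],"twist":0},{"dp":[0,0,3],"twist":0},{"dp":[0,0,3],"twist":0}]'

```text
time: 9.57
position: [0.5118, 0.1469, 0.0216]
ee_rot: [0.741, 0.671, -0.0, -0.0]
wrist_force: [-0.2, -0.5, 1.0]
opening: 0.399
gripper_force: 0.0
```

>>> play_rows --targets '[{"dp":[0,0,2],"twist":0},{"dp":[0,0,3],"twist":0},{"dp":[0,0,3],"twist":0}]'

```text
time: 9.95
position: [0.5117, 0.1469, 0.0186]
ee_rot: [0.741, 0.672, -0.0, -0.0]
wrist_force: [0.1, -0.1, 0.3]
opening: 0.4
gripper_force: 0.0
```

No plate contact at TCP 18.6 mm, so the tips really do sit well above nominal. Closing here.

>>> play_rows --targets '[{"dp":[0,0,0],"twist":0},{"dp":[0,0,0],"twist":0},{"dp":[0,0,0],"twist":0},{"dp":[0,0,0],"twist":0},{"dp":[0,0,0],"twist":0},{"dp":[0,0,0],"twist":0}]' --fingers 1 --squeeze 50

```text
time: 10.7
position: [0.5118, 0.1469, 0.0188]
ee_rot: [0.741, 0.671, 0.0, 0.0]
wrist_force: [-0.5, -0.5, 4.2]
opening: 0.12
gripper_force: 48.8
```

>>> play_rows --targets '[{"dp":[0,0,-2],"twist":0},{"dp":[0,0,-5],"twist":0},{"dp":[0,0,-10],"twist":0},{"dp":[0,0,-20],"twist":0},{"dp":[0,0,-30],"twist":0},{"dp":[0,0,-30],"twist":0},{"dp":[0,0,-30],"twist":0}]'

```text
time: 11.58
position: [0.5117, 0.147, 0.0488]
ee_rot: [0.741, 0.672, 0.0, -0.0]
wrist_force: [-0.5, -0.7, -3.2]
opening: 0.121
gripper_force: 48.7
```

```bash
python3 -c "
from h import *
plan((.519,-.149,.105),163)
s=robot.observe();print(s['torque'],s['gripper_force'])
rep(['pull_hole','pull_slot','pull_grip','door_pull'],save='h')
S=cv2.imread('pics/h_side.png')
cv2.imwrite('pics/h.png',cv2.resize(S[172:262,273:393],(800,600),interpolation=cv2.INTER_CUBIC))
"
```

```text
t 11.57 pos [0.5117 0.147  0.0488] head -5.63 z [ 0.  0. -1.] open 0.121 F [-0.5 -0.7 -3.2]
dp [-293.8   36.3  -56.3] twist 11.4
[-0.00311205  0.02844555  0.0378329 ] 48.7224680185318
side pull_hole 0.94 [0.5058 0.086  0.0339] [311.  229.7]
side pull_slot 0.77 [0.5176 0.2108 0.0268] [334.2 202.9]
side pull_grip 0.76 [0.5108 0.1482 0.066 ] [322.6 207.8]
side pull_grip 0.75 [0.5077 0.1486 0.031 ] [321.6 215.4]
side door_pull 0.84 [0.5082 0.1536 0.0288] [322.6 214.7]
top pull_hole 0.97 [0.5113 0.0869 0.0303] [304.3 256.9]
top pull_hole 0.47 [ 0.414  -0.2443  0.0044] [435.8 300.1]
top pull_grip 0.58 [0.508  0.1481 0.07  ] [278.5 255. ]
top pull_grip 0.55 [0.5067 0.1506 0.032 ] [278.7 258. ]
top door_pull 0.64 [0.5104 0.152  0.0318] [278.2 256.5]
top door_pull 0.23 [ 0.7223  0.1611 -0.0023] [278.9 179. ]
```

View pics/h.png

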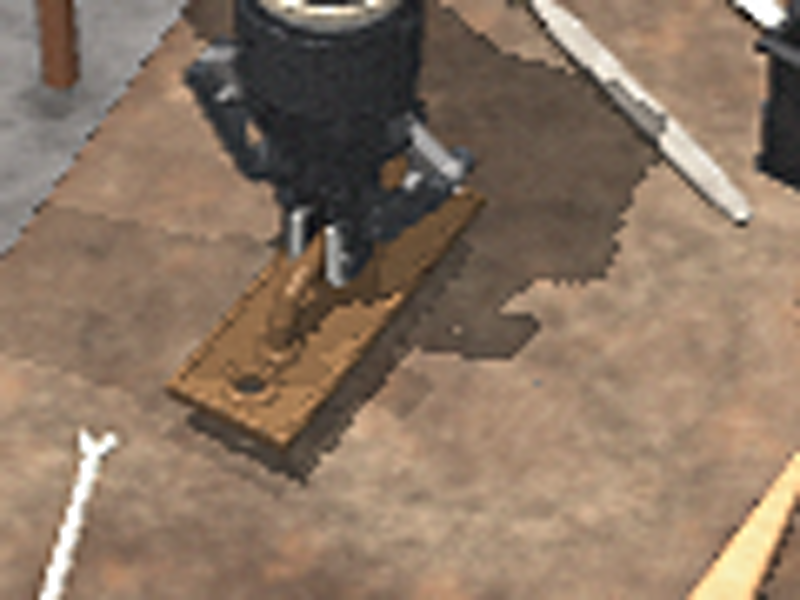

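The pull is held level and lifted clear, with its hole at crop (248,384). The underside sits 18.8 mm below the TCP, which I know from bench contact. Next I'll carry it over to hover above the dowel.

>>> play_rows --targets '[{"dp":[0,0,-12],"twist":0},{"dp":[-10,1,-25],"twist":0},{"dp":[-40,5,-25],"twist":1},{"dp":[-80,10,-25],"twist":3},{"dp":[-120,15,-25],"twist":5},{"dp":[-160,20,-25],"twist":7},{"dp":[-200,25,-25],"twist":9},{"dp":[-240,30,-25],"twist":11},{"dp":[-270,33,-25],"twist":12},{"dp":[-285,35,-25],"twist":12},{"dp":[-293,36,-25],"twist":12},{"dp":[-293,36,-25],"twist":12}]'

```text
time: 13.58
position: [0.5189, -0.1479, 0.0738]
ee_rot: [0.807, 0.591, 0.0, -0.0]
wrist_force: [0.3, -0.2, -3.6]
opening: 0.118
gripper_force: 48.9
```

```bash
cat > m.py <<'E'
from h import *
plan((.5188,-.1483,.0738),162.5)
s=robot.observe();p=s['position'];R=Ro.from_quat(s['ee_rot']).as_matrix()
def pr(f,X):
    q=f['K']@(f['R']@np.array(X)+f['t']);return (q[:2]/q[2]).round(1)
rep(['pull_hole','pull_slot','fixture_dowel','fixture_pin'],save='i')
T=robot.grab_frame('top')
hb=p+R@np.array([-.061,0,0.0188]) if R[1,0]>0 else p+R@np.array([.061,0,.0188])
print('hole pred',hb.round(4),'px',pr(T,hb+[0,0,.006]),'dowel tip px',pr(T,(.5005,-.2065,.040)))
o=T['pixels'][227:302,367:467];cv2.imwrite('pics/i.png',cv2.resize(o,(800,600),interpolation=cv2.INTER_CUBIC))
E
python3 m.py
```

```text
t 13.57 pos [ 0.5189 -0.1479  0.0738] head -17.61 z [ 0.  0. -1.] open 0.118 F [ 0.3 -0.2 -3.6]
dp [-0.5  0.   0. ] twist -0.1
side pull_hole 0.6 [ 0.5005 -0.2076  0.0538] [255.6 304.8]
side pull_hole 0.47 [ 0.5343  0.4444 -0.0035] [371.2 161.5]
side pull_slot 0.63 [ 0.5369 -0.086   0.0535] [291.3 274.8]
side fixture_dowel 0.57 [ 0.5026 -0.204   0.0164] [258.2 311.8]
side fixture_pin 0.91 [ 0.5359 -0.0882  0.016 ] [291.1 283.3]
top pull_hole 0.36 [ 0.535   0.4372 -0.0035] [168.7 246.6]
top pull_slot 0.84 [ 0.5369 -0.0817  0.0522] [372.9 246.9]
top pull_slot 0.53 [0.4643 0.0043 0.0007] [336.7 277.9]
top fixture_pin 0.96 [ 0.542  -0.0872  0.0192] [373.8 247.2]
top fixture_pin 0.3 [ 0.4148 -0.2426  0.0072] [435.3 299.7]
hole pred [ 0.5005 -0.206   0.055 ] px [424.4 262.2] dowel tip px [423.  263.5]
```

View pics/i.png

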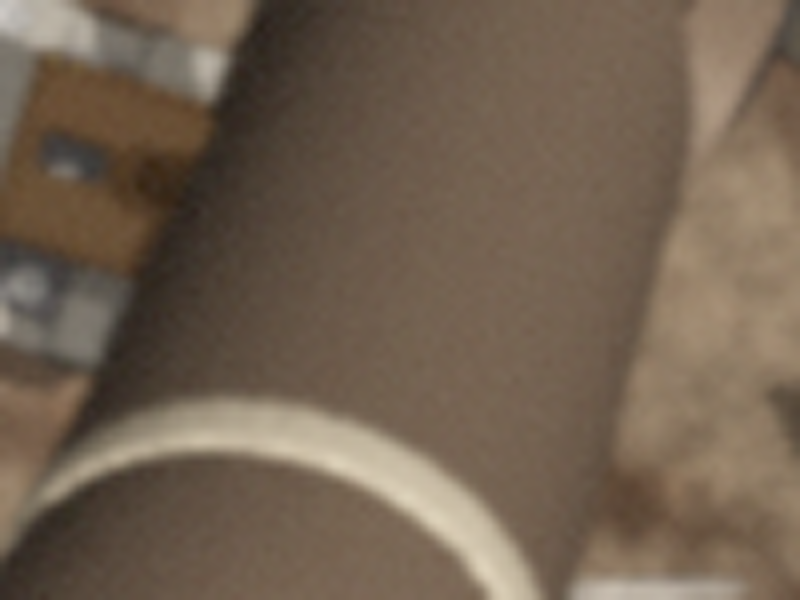

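The hole end is hidden by the arm. The slot is visible at crop (73,157), px (376,246.6), with the bright pin showing through it at about px (375.5,247). I'll compare them numerically.

```bash
python3 -c "
from h import *
T=robot.grab_frame('top');S=robot.grab_frame('side')
print('slot cam',onz(T,(376.1,246.6),.058),'robot pred (.538,-.0879)')
print('pin cam',onz(T,(375.5,247),.021), onz(T,(375,249.2),.021))
print('side hole',onz(S,(255.6,304.8),.058),onz(S,(257.6,310.9),.016),onz(S,(258.2,311.8),.016))
# dowel: dark blob in the first picture
im=cv2.imread('pics/a_top.png');g=cv2.cvtColor(im,6)[255:275,411:433].astype(float)
b=np.median(g);w=np.clip(b-g-20,0,None)
ys,xs=np.mgrid[255:275,411:433];c=((w*xs).sum()/w.sum(),(w*ys).sum()/w.sum());print('blob',c,onz(T,c,.02),onz(T,c,.03))
print(g[4:16,5:17].astype(int))
"
```

```text
slot cam [ 0.53667407 -0.08885463  0.058     ] robot pred (.538,-.0879)
pin cam [ 0.54239183 -0.09124522  0.021     ] [ 0.5367346  -0.09001239  0.021     ]
side hole [ 0.50217314 -0.20968391  0.058     ] [ 0.49972894 -0.20231312  0.016     ] [ 0.50247583 -0.20394545  0.016     ]
blob (np.float64(420.5313111545988), np.float64(264.6105675146771)) [ 0.50049556 -0.20427874  0.02      ] [ 0.49899698 -0.2023643   0.03      ]
[[178 179 178 178 179 178 178 177 177 177 179 179]
 [180 179 178 177 177 174 175 177 177 178 177 177]
 [178 177 178 171 165 159 162 170 175 177 178 178]
 [179 178 168 153 136 129 140 165 173 178 178 179]
 [179 169 147 116 101 113 144 173 180 176 177 178]
 [178 163 133  91  86 107 145 172 174 171 176 179]
 [178 170 145 110  96 102 129 148 152 163 174 179]
 [180 176 161 136 119 106 116 130 144 163 178 179]
 [181 179 172 157 139 132 131 142 158 172 179 179]
 [179 180 178 173 162 155 155 164 172 179 180 180]
 [181 180 180 180 177 176 176 178 179 180 179 179]
 [181 179 182 182 179 181 181 179 179 180 181 181]]
```

The dowel estimate (0.5008, -0.206) and the predicted hole (0.5005, -0.206) agree, so I'll lower gently while watching the force.

>>> play_rows --targets '[{"dp":[0,0,6],"twist":0},{"dp":[0,0,12],"twist":0},{"dp":[0,0,15],"twist":0},{"dp":[0,0,17],"twist":0},{"dp":[0,0,18],"twist":0},{"dp":[0,0,18],"twist":0}]'

```text
time: 14.98
position: [0.5189, -0.1483, 0.0557]
ee_rot: [0.807, 0.59, 0.0, 0.0]
wrist_force: [-0.5, 0.5, -3.8]
opening: 0.116
gripper_force: 48.9
```

>>> play_rows --targets '[{"dp":[0,0,1],"twist":0},{"dp":[0,0,2],"twist":0},{"dp":[0,0,3],"twist":0},{"dp":[0,0,3],"twist":0}]'

```text
time: 15.48
position: [0.5188, -0.1482, 0.0526]
ee_rot: [0.807, 0.59, -0.0, -0.0]
wrist_force: [0.0, -0.6, -2.5]
opening: 0.114
gripper_force: 48.9
```

>>> play_rows --targets '[{"dp":[0,0,1],"twist":0},{"dp":[0,0,2],"twist":0},{"dp":[0,0,3],"twist":0},{"dp":[0,0,3],"twist":0}]'

```text
time: 15.98
position: [0.519, -0.1483, 0.0497]
ee_rot: [0.807, 0.59, 0.0, 0.0]
wrist_force: [-0.2, 0.1, -3.1]
opening: 0.12
gripper_force: 48.9
```

```bash
python3 -c "
from h import *
plan((.5188,-.1483,.0738),162.5)
s=robot.observe();print(s['torque'])
rep(['pull_hole','pull_slot','pull_grip','door_pull'],save='j')
"
```

```text
t 15.97 pos [ 0.519  -0.1483  0.0497] head -17.63 z [ 0. -0. -1.] open 0.12 F [-0.2  0.1 -3.1]
dp [ -0.   -0.2 -24.1] twist -0.1
[-0.1828279  -0.16741833 -0.02602075]
side pull_hole 0.82 [ 0.4977 -0.2056  0.0336] [255.7 308. ]
side pull_slot 0.87 [ 0.5389 -0.0875  0.0274] [292.  281.1]
side pull_grip 0.67 [ 0.5189 -0.1472  0.065 ] [273.5 287.2]
side door_pull 0.58 [ 0.5183 -0.1446  0.0296] [274.6 293.9]
side door_pull 0.33 [ 0.5373 -0.0876  0.0259] [291.5 281.2]
top pull_hole 0.3 [ 0.464   0.007  -0.0025] [335.6 278.1]
top pull_slot 0.59 [ 0.5411 -0.0877  0.0161] [373.9 247.8]
top pull_slot 0.58 [ 0.5383 -0.0874  0.0288] [374.3 248. ]
top pull_grip 0.63 [ 0.5184 -0.1465  0.0709] [400.5 253.7]
top door_pull 0.69 [ 0.5148 -0.1412  0.0274] [395.7 257.9]
```

>>> play_rows --targets '[{"dp":[0,0,1],"twist":0},{"dp":[0,0,2],"twist":0},{"dp":[0,0,3],"twist":0},{"dp":[0,0,4],"twist":0},{"dp":[0,0,4],"twist":0}]'

```text
time: 17.1
position: [0.5189, -0.1483, 0.0456]
ee_rot: [0.807, 0.59, -0.0, 0.0]
wrist_force: [0.6, -0.9, -4.1]
opening: 0.117
gripper_force: 48.9
```

```bash
python3 -c "
from h import *
plan((.5188,-.1483,.0738),162.5)
s=robot.observe();print(s['torque'])
"
```

```text
t 17.1 pos [ 0.5189 -0.1483  0.0456] head -17.63 z [ 0. -0. -1.] open 0.117 F [ 0.6 -0.9 -4.1]
dp [ -0.   -0.  -28.2] twist -0.1
[-0.25081937 -0.3126881   0.11161088]
```

The growing side load of about 1.4 N says the hole is touching the dowel. I'll ease off 1 mm toward tool +y and lower further.

>>> play_rows --targets '[{"dp":[-0.5,1,0],"twist":0},{"dp":[-0.5,1,0],"twist":0},{"dp":[-0.5,1,0],"twist":0}]'

```text
time: 17.48
position: [0.5194, -0.1489, 0.0456]
ee_rot: [0.807, 0.59, -0.0, -0.0]
wrist_force: [0.1, -0.7, -3.6]
opening: 0.115
gripper_force: 48.9
```

```bash
python3 -c "
from h import *
plan((.5188,-.1483,.0738),162.5)
s=robot.observe();print(s['torque'])
"
```

```text
t 17.48 pos [ 0.5194 -0.1489  0.0456] head -17.64 z [-0.  0. -1.] open 0.115 F [ 0.1 -0.7 -3.6]
dp [  0.4  -0.8 -28.2] twist -0.1
[-0.01463829  0.06426979 -0.01134139]
```

The moment is back to about zero. Lowering toward pin height.

>>> play_rows --targets '[{"dp":[0,0,1.5],"twist":0},{"dp":[0,0,3],"twist":0},{"dp":[0,0,4.5],"twist":0},{"dp":[0,0,5.5],"twist":0},{"dp":[0,0,6.5],"twist":0},{"dp":[0,0,6.5],"twist":0}]'

```text
time: 18.23
position: [0.5196, -0.149, 0.0391]
ee_rot: [0.807, 0.59, -0.0, -0.0]
wrist_force: [0.5, -0.2, -3.4]
opening: 0.116
gripper_force: 48.9
```

```bash
python3 -c "
from h import *
plan((.5188,-.1483,.0738),162.5)
s=robot.observe();print(s['torque'])
"
```

```text
t 18.23 pos [ 0.5196 -0.149   0.0391] head -17.64 z [-0.  0. -1.] open 0.116 F [ 0.5 -0.2 -3.4]
dp [  0.4  -0.9 -34.7] twist -0.1
[-0.0284581   0.05007027  0.00969924]
```

>>> play_rows --targets '[{"dp":[0,0,0.7],"twist":0},{"dp":[0,0,1.5],"twist":0},{"dp":[0,0,1.5],"twist":0}]'

```text
time: 18.6
position: [0.5196, -0.149, 0.0376]
ee_rot: [0.807, 0.59, -0.0, -0.0]
wrist_force: [-0.8, -0.8, -3.8]
opening: 0.116
gripper_force: 48.9
```

```bash
python3 -c "
from h import *
plan((.5188,-.1483,.0738),162.5)
s=robot.observe();print(s['torque'])
"
```

```text
t 18.6 pos [ 0.5196 -0.149   0.0376] head -17.63 z [-0.  0. -1.] open 0.116 F [-0.8 -0.8 -3.8]
dp [  0.4  -1.  -36.2] twist -0.1
[0.01723056 0.00367442 0.02385783]
```

>>> play_rows --targets '[{"dp":[0,0,0.7],"twist":0},{"dp":[0,0,1.5],"twist":0},{"dp":[0,0,2.2],"twist":0},{"dp":[0,0,2.2],"twist":0}]'

```text
time: 19.1
position: [0.5196, -0.149, 0.0354]
ee_rot: [0.807, 0.59, -0.0, -0.0]
wrist_force: [-0.3, -0.1, -4.1]
opening: 0.118
gripper_force: 48.9
```

```bash
python3 -c "
from h import *
plan((.5188,-.1483,.0738),162.5)
s=robot.observe();print(s['torque'])
rep(['pull_hole','pull_slot'])
"
```

```text
t 19.1 pos [ 0.5196 -0.149   0.0354] head -17.63 z [-0.  0. -1.] open 0.118 F [-0.3 -0.1 -4.1]
dp [  0.4  -1.  -38.4] twist -0.1
[-0.04495413 -0.00157697  0.0111784 ]
side pull_hole 0.77 [ 0.5017 -0.2087  0.0189] [256.9 312.5]
side pull_slot 0.89 [ 0.5392 -0.089   0.0152] [292.  284.2]
top pull_hole 0.25 [ 0.5373 -0.0863  0.0181] [373.4 249.1]
top pull_slot 0.72 [ 0.7199  0.1611 -0.0029] [278.9 179.9]
top pull_slot 0.67 [ 0.5395 -0.0871  0.0177] [373.7 248.3]
```

>>> play_rows --targets '[{"dp":[0,0,0.5],"twist":0},{"dp":[0,0,1.0],"twist":0},{"dp":[0,0,1.0],"twist":0}]'

```text
time: 19.77
position: [0.5197, -0.149, 0.0348]
ee_rot: [0.807, 0.59, 0.0, -0.0]
wrist_force: [-1.7, 0.9, 2.8]
opening: 0.116
gripper_force: 49.6
```

It made contact at exactly the expected home height of 34.8 mm. Releasing and going straight up.

>>> play_rows --targets '[{"dp":[0,0,-0.5],"twist":0},{"dp":[0,0,-0.5],"twist":0},{"dp":[0,0,-0.5],"twist":0},{"dp":[0,0,-0.5],"twist":0},{"dp":[0,0,-10],"twist":0},{"dp":[0,0,-30],"twist":0},{"dp":[0,0,-60],"twist":0},{"dp":[0,0,-100],"twist":0},{"dp":[0,0,-140],"twist":0},{"dp":[0,0,-140],"twist":0}]' --fingers 0.5

```text
time: 21.02
position: [0.5215, -0.1497, 0.1781]
ee_rot: [0.807, 0.59, 0.002, 0.002]
wrist_force: [0.4, -0.2, -0.8]
opening: 0.501
gripper_force: 0.0
```

```bash
python3 -c "
from h import *
plan((.5188,-.1483,.0738),162.5)
rep(['pull_hole','pull_slot','pull_grip','door_pull'])
"
```

```text
t 21.02 pos [ 0.5215 -0.1497  0.1781] head -17.65 z [ 0.006 -0.    -1.   ] open 0.501 F [ 0.4 -0.2 -0.8]
dp [  0.4  -3.6 104.3] twist -0.2
side pull_hole 0.8 [ 0.501  -0.2099  0.0193] [256.4 312.7]
side pull_hole 0.53 [ 0.5178 -0.1459  0.0133] [274.5 297.6]
side pull_slot 0.67 [ 0.539  -0.0876  0.016 ] [292.2 283.6]
side pull_slot 0.45 [ 0.5342  0.4409 -0.0033] [370.7 162.2]
side pull_grip 0.7 [ 0.5217 -0.1487  0.0513] [274.4 291. ]
side door_pull 0.72 [ 0.5183 -0.1454  0.0108] [274.9 298.1]
top pull_slot 0.67 [ 0.5402 -0.0871  0.0158] [373.6 248.2]
top pull_grip 0.97 [ 0.5195 -0.1478  0.0542] [400.  254.4]
top door_pull 0.58 [ 0.517  -0.1432  0.0182] [396.  257.6]
```

The pull was released and reads as seated: slot z is about 0.016 and the grip about 0.053, against 0.0535 expected. Handing in.

```bash
python3 -c "
from plant import robot
print(robot.hand_in())"
```

```text
the job is handed in; nothing more can be done
None
```

I loaded the door pull onto the fixture, let go of it, and handed the job in at about 21 s. It went down level to the expected seat height over the dowel and pin with no sideways nudge needed; the hand-in gave no verdict.

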